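# Unhook the nut caddy from the sprung hook and set it in the tray

## Task

Take the wheel-nut caddy off its deep hook: lift its crossbar up past the top of the front lip, easing the sprung keeper up without jamming it against its stop or dragging on the lip, and only then draw it out of the front. Set the caddy down gently, standing flat inside the rimmed rubber tray, with all three nuts still in it, and let go; leave the other things on the bench where they are.

Things in the scene. Friction and masses are not known exactly. Their poses are not given: they have to be found in the camera images.
- caddy: nut caddy, 0.36-0.56 kg: open aluminium box 80 x 80 x 35 mm (walls and floor 3 mm); two upright 8 mm rods at y = +-38.5 mm rise to 211 mm, joined by two 8 mm round rods along y: the crossbar (axis 119 mm up) that hangs on the hook and a top rod (axis 207 mm up) with the grip block. Origin: centre of the box's underside, z up. Starts hanging, 30 mm over the table, axes about parallel to the stand's
- grip (a point): on the caddy's rubber grip block, to be gripped here: 14 mm thick (caddy x), 30 mm wide (caddy y), 36 mm high, 209 to 245 mm above the caddy's underside (this point: 229 mm). While the caddy hangs, the whole stand stays 12 mm or more below the block's foot
- crossbar (a point): middle of the caddy's crossbar, on its axis (8 mm round rod along caddy y), 119 mm above the caddy's underside
- stand: fixed steel hook stand. Origin on the table straight below the seat of the hook; z up; the hook's mouth faces the stand's -x: the caddy is drawn out along -x. Base plate 12 mm thick, x -80 to +90 mm, y +-65 mm; post at x 52 to 77 mm, 207 mm high, hook arm running from it to the seat
- seat (a point): middle of the seat, the floor of the hook slot on which the crossbar rests: 145 mm above the stand's origin. The hook is 14 mm wide in y; the slot runs from x -7.5 to +8 mm in the stand's frame, with a step 14 mm high behind it and the upturned lip in front
- mouth (a point): fixed point of the stand in front of the seat, at x = -10.5 mm, 145 mm up, in the middle of the lip's thickness. The lip (x -13.5 to -7.5 mm) is part of a C-shaped bracket clamped on the post at any height: its top is 14 to 48 mm above the seat, different every time and NOT among the readings; feel or see it
- slot (a point): fixed point of the stand 155 mm up over the seat. Above the lip a sprung grey nylon keeper (x -18 to +22 mm) on the same bracket closes the mouth: at rest 4 mm above the lip's top. It starts to move at 1.5 N, rises 0.7 N per mm, solid stop at 9 mm (8 N). Pushed up 5 to 8 mm (5 to 7 N beyond the weight) it lets the bar over the lip, rubbing it with up to 3 N. Over 12 N on the hook bends it
- tray: fixed square rubber tray, 114 x 114 mm outside, 104 x 104 mm inside, floor 5 mm thick, rim 14 mm high. Origin: centre of its underside; x and y along its sides
- nut0: steel wheel nut, 22 mm across, 19 mm high, 40 g, loose in the caddy; origin: centre of its underside
- nut1: as nut0
- nut2: as nut0
- tape_wide: bystander: roll of masking tape 104 mm across, 48 mm high, lying flat; origin: centre of its underside
- tape_narrow: bystander: roll of masking tape 100 mm across, 24 mm high, lying flat; origin: centre of its underside
- cap: bystander: chromed wheel centre cap 62 mm across, 15 mm high; origin: centre of its underside
- wrench: bystander: steel wrench 190 mm long lying along its x; origin: centre of its underside
- spray_can: bystander: white can, 60 mm across, 150 mm high; origin: centre of its underside
There are look-alikes about, which are no part of the job. There is more than one size of the caddy; the one meant has the size given above. What is shaped like the stand but brown is not meant.

How it is judged:
By the outcome, as a careful person would: the job done as asked, in the order asked, and still so for the second after the job is handed in, with the robot touching nothing.
It also fails if it takes over 58 s, if anything falls off the work surface, if the arm or the gripper's body presses on something with over 40 N, if the wrist force passes 120 N, or if a joint passes its speed limit or range.

## Robot

A 7-joint arm with a two-finger parallel gripper is mounted at the origin on the work surface. World frame = base frame: x ahead of the robot, y to its left, z up, the work surface at z = 0. Lengths are in mm, angles in rad, forces in N, time in s.
With the tool pointing down it reaches from about 400 to 875 mm from the base axis. Payload 4.4 kg.
Tool frame: the origin (TCP) lies at the very end of the fingers, on their centre line; the grasp point (between the pads) lies 19 mm behind it; z points along the fingers, y is the line along which they close (so a half turn about z gives the same grasp; the last joint's range is limited). The gripper opens to 85 mm and grips with 20 to 120 N. Pads are 22 mm wide; open, the fingers measure 114 mm over their backs; the gripper's body (76 mm by 85 mm) begins 54 mm behind the grasp point. The pads swing forward as they close: fully open they stand 13 mm farther back than shut.
Start: joints at [-1.305, 0.628, 0.038, 1.517, -0.027, 0.996, -0.02], TCP at [211.711, 614.57, 231.313] pointing down, gripper open.
Joint ranges: [-3.06, 3.06], [-0.37, 2.12], [-1.25, 1.32], [0.18, 2.47], [-1.1, 4.24], [0.23, 1.98], [-2.94, 2.94]. Speed limits (rad/s): [2.57, 2.57, 3.14, 3.14, 3.14, 3.14, 3.14].

## Interface

Orientations are given as [roll, pitch, yaw] about the fixed x, y, z axes, in that order (R = Rz(yaw) Ry(pitch) Rx(roll)).
In Python, from cell import read_state, get_image, camera_info, finish_job gives the robot as it stands.
- The arm moves only by the tool play_rows, never from a script. Its argument "deltas" is one flat list of numbers, 7 for each row, row after row: the shift along the tool's x, y, z in mm, then the turn, a rotation vector about the tool's x, y, z in rad, then the opening, from 0 (shut) to 1 (fully open). In form: [dx, dy, dz, ax, ay, az, grip, dx, dy, dz, ax, ay, az, grip, ...]. A call has 1 to 10 rows; each row is the pose to reach, as a shift and turn from the pose commanded when the call began, along the tool's axes at that moment; what a row does not reach only later rows make up. A row lasts 1/8 s, in which the tool goes at most 62.5 mm and 10.7 degrees, less where a joint would pass 70% of its speed; a pose out of reach is approached as far as the arm can. A call with a gripper value outside its range is refused whole. The fingers move at their own pace and stop on an object; the grip force is fixed at half the most. Time passes only in rows, so rows that repeat a pose let the fingers close. It gives the time, the measured TCP pose, the force, the opening and the grip force at its end, in the units of the state.
- read_state(): the state, without advancing time (a new reading comes with each control period).
- get_image(name): name is "scene" or "top" or "wrist"; returns the picture (480x640x3 uint8, red, green, blue); there is no depth.
- camera_info(name): a dict with "fx", "fy", "cx", "cy" (pixels), "distortion" ([k1, k2, p1, p2, k3] as OpenCV has them; the pictures are not rectified), "T" (4x4, takes a point from camera to world coordinates). Camera axes: x right, y down, z forward; pixel columns grow to the right and rows downward; lengths in mm; the calibration is good to about 2 mm. A picture is of the moment at which its call begins: read the wrist's pose just before it. camera_info takes no time and is no camera call; for the wrist camera it gives the pose at the moment of the call.
- finish_job(): hands the job in; it is judged then, once.
The state is a dict: "clock": time; "qpos": joint angles; "qd": joint speeds; "tau": joint torques, N m; "eef_pos": TCP position; "tool_rot": TCP orientation; "force": force on the tool from outside, world axes, zero at the start; "torque": the same for the moment, N m; "width": finger opening in mm; "gripper_force": force on a finger pad.
Only numpy, scipy, OpenCV 4.12 (cv2) and the standard library are available. Lean on these libraries where they do the work, as an engineer would, in place of code of your own. Each camera call takes 0.05 s, during which the arm holds its last target. There are 200 camera calls.

## Working session

There is one attempt and no reset: what is moved stays moved. The work goes in short steps, Python scripts to look and compute and a tool call to move; the robot and the scene stay as the last step left them, time stands still between calls to the robot, and variables do not carry over. Pictures are saved under pics/ and viewed, at most 10 in all, crops included, and the job is handed in when it is done.

Besides the shell and the picture viewer there is one more tool, called by a JSON object that holds its "method" and its "body". play_rows: Moves the arm, as the interface text tells. Its arguments: {"type":"object","properties":{"deltas":{"type":"array"}},"required":["deltas"]}

```bash
mkdir -p pics; cat > h.py <<'E'
import numpy as np,cv2
from cell import *
def und(ci,p):
    K=np.array([[ci['fx'],0,ci['cx']],[0,ci['fy'],ci['cy']],[0,0,1]],float)
    return cv2.undistortPoints(np.array(p,float).reshape(-1,1,2),K,np.array(ci['distortion'],float))[:,0]
def ray(ci,p):
    T=np.array(ci['T']);d=np.c_[und(ci,p),np.ones(len(np.reshape(p,(-1,2))))]@T[:3,:3].T
    return T[:3,3],d
def plane(ci,p,z):
    o,d=ray(ci,p);return o+d*((z-o[2])/d[:,2])[:,None]
def proj(ci,P):
    T=np.linalg.inv(np.array(ci['T']));K=np.array([[ci['fx'],0,ci['cx']],[0,ci['fy'],ci['cy']],[0,0,1]],float)
    return cv2.projectPoints(np.array(P,float).reshape(-1,1,3),cv2.Rodrigues(T[:3,:3])[0],T[:3,3],K,np.array(ci['distortion'],float))[0][:,0]
def tri(c1,p1,c2,p2):
    o1,d1=ray(c1,[p1]);o2,d2=ray(c2,[p2]);d1=d1[0];d2=d2[0]
    s=np.linalg.lstsq(np.c_[d1,-d2],o2-o1,rcond=None)[0]
    a=o1+d1*s[0];b=o2+d2*s[1];return (a+b)/2,np.linalg.norm(a-b)
def snap(n,f):
    im=get_image(n);cv2.imwrite(f,im[:,:,::-1]);return im
E
python3 - <<'E'
from h import *
for n in("scene","top","wrist"):
    c=camera_info(n);snap(n,f"pics/{n}0.png");print(n,c['fx'],c['cx'],c['distortion'],np.round(c['T'],3).tolist())
print(read_state())
E
```

```text
scene 543.6555481185169 320.1467816969384 [0.04771464 0.         0.         0.         0.        ] [[0.85, 0.43, -0.304, 925.588], [0.526, -0.674, 0.518, -623.756], [0.018, -0.601, -0.799, 1111.036], [0.0, 0.0, 0.0, 1.0]]
top 466.68647481554575 319.6612634716982 [-0.07180779  0.          0.          0.          0.        ] [[0.011, -0.985, 0.173, 384.172], [-1.0, -0.01, 0.008, -19.932], [-0.006, -0.173, -0.985, 1204.235], [0.0, 0.0, 0.0, 1.0]]
wrist 408.452113142465 317.7731167038752 [-0.05274413  0.          0.          0.          0.        ] [[0.326, 0.904, 0.278, 141.496], [0.945, -0.311, -0.096, 639.302], [-0.0, 0.294, -0.956, 373.01], [0.0, 0.0, 0.0, 1.0]]
{'clock': 0.15, 'qpos': array([-1.30480341,  0.62911824,  0.03846038,  1.51813144, -0.02698677,
        0.99630138, -0.01998671]), 'qd': array([-2.68898397e-04, -3.53961278e-03,  1.00413047e-03, -4.96783378e-04,
        7.65112090e-06,  6.71963236e-04,  5.40033788e-04]), 'tau': array([ 6.55901058e-04, -5.63804305e+01,  1.22752927e+00, -1.93653828e+01,
        1.11582523e-02,  7.41703261e-03,  9.14620188e-06]), 'eef_pos': array([211.5561057 , 614.11152804, 230.61275427]), 'tool_rot': array([-3.14015266e+00,  2.39094940e-05,  2.80981070e+00]), 'force': array([ 0.58072456,  0.26903083, -0.32538122]), 'torque': array([-0.0479591 , -0.04425132,  0.01389151]), 'gripper_force': 0.0, 'width': 85.4867275785274}
```

View pics/scene0.png

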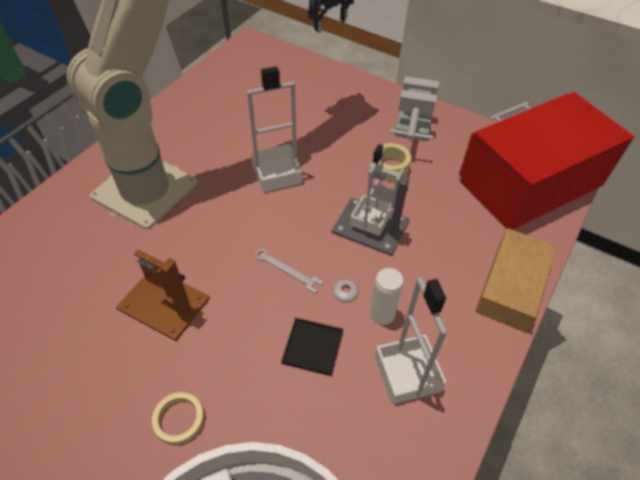

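View pics/top0.png

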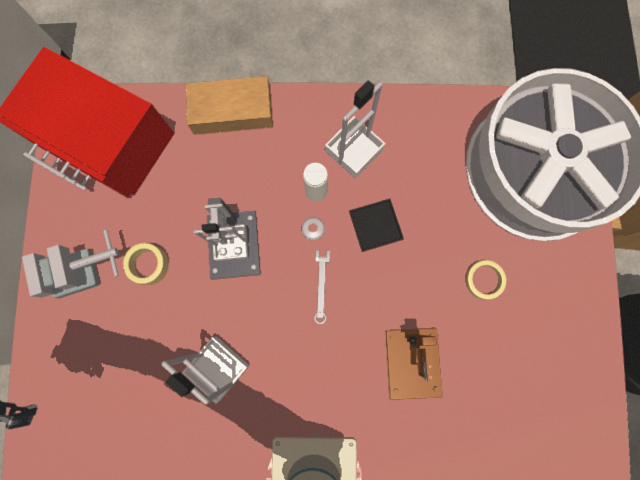

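Hanging caddy (230,240) in the top view is the candidate: it's on the grey stand and holds nuts. The look-alikes are caddies standing on the table at (205,372) and (357,148), and the brown stand at (414,363). I'll confirm with a crop and measure.

```bash
python3 - <<'E'
from h import *
t=cv2.imread("pics/top0.png");s=cv2.imread("pics/scene0.png")
a=cv2.resize(t[190:290,190:270],None,fx=6,fy=6,interpolation=cv2.INTER_CUBIC)[:600,:400]
a=cv2.resize(t[190:290,185:265],(400,500),interpolation=cv2.INTER_CUBIC)
b=cv2.resize(s[135:255,325:421],(400,500),interpolation=cv2.INTER_CUBIC)
cv2.imwrite("pics/crop1.png",np.hstack([a,b]))
ct=camera_info("top");cs=camera_info("scene")
hsv=cv2.cvtColor(t,cv2.COLOR_BGR2HSV)
g=t.astype(int).max(2)
# tray: dark blob near (376,225)
def box(im,mask,seed):
    n,l,st,c=cv2.connectedComponentsWithStats(mask.astype(np.uint8))
    k=l[seed[1],seed[0]];pts=np.argwhere(l==k)[:,::-1].astype(np.float32)
    r=cv2.minAreaRect(pts);return r,cv2.boxPoints(r),len(pts)
r,q,n=box(t,g<70,(376,225));P=plane(ct,q,14);print("tray top",n,q.tolist(),P.round(1).tolist(),P.mean(0),np.linalg.norm(np.diff(P,axis=0),axis=1))
e=P[1]-P[0];print(np.degrees(np.arctan2(e[1],e[0])))
r,q,n=box(s,s.astype(int).max(2)<70,(313,346));P=plane(cs,q,14);print("tray scene",n,P.mean(0))
q=np.array([[208,215],[256,211],[259,273],[210,278]]);P=plane(ct,q,12);print("plate",P.round(1).tolist(),P.mean(0),np.linalg.norm(np.diff(P,axis=0),axis=1))
for nm,p1,p2 in(("grip",(210,228),(378,154)),):print(nm,tri(ct,p1,cs,p2))
E
```

```text
tray top 1766 [[349.3135070800781, 210.5189208984375], [389.9999694824219, 198.0], [402.3891906738281, 238.26486206054688], [361.7027282714844, 250.78378295898438]] [[672.7, -87.0, 14.0], [707.7, -194.2, 14.0], [600.2, -224.7, 14.0], [566.4, -118.9, 14.0]] [ 636.74563903 -156.19102063   14.        ] [112.84113991 111.72619867 111.10249284]
-71.93654932154129
tray scene 2318 [ 640.13752195 -160.593778     14.        ]
plate [[657.9, 284.7, 12.0], [669.7, 158.1, 12.0], [506.4, 144.7, 12.0], [491.9, 270.9, 12.0]] [581.48961711 214.62464928  12.        ] [127.19647004 163.89972382 126.99926809]
grip (array([575.2352129 , 217.78888714, 253.468212  ]), np.float64(1.3838076070787457))
```

View pics/crop1.png

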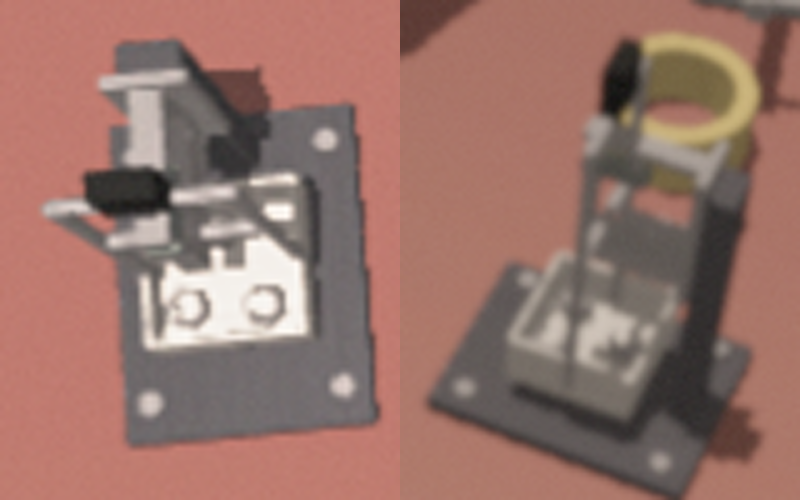

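The crop confirms it: grey stand with its post at +x and the caddy hanging with nuts in it. The yaw is about 5°, and the grip is at about (575,216). Next I'll move above it.

```bash
cat >> h.py <<'E'
from scipy.spatial.transform import Rotation as R
def delta(pos,yaw,tilt=(np.pi,0)):
    s=read_state();A=R.from_euler('xyz',s['tool_rot']);B=R.from_euler('xyz',[tilt[0],tilt[1],yaw])
    return A.inv().apply(np.array(pos)-s['eef_pos']).round(1),(A.inv()*B).as_rotvec().round(3)
E
python3 - <<'E'
from h import *
print(delta([576,215,340],1.657),delta([211,614,340],1.657))
ct=camera_info("top");cs=camera_info("scene")
print(plane(ct,[(213,370),(357,148),(316,190),(145,262),(60,280),(320,285)],0).round())
E
```

```text
(array([-474.6, -258.8, -109. ]), array([-1.000e-03,  1.000e-03,  1.153e+00])) (array([   0.5,   -0.4, -109.4]), array([-1.000e-03,  1.000e-03,  1.153e+00]))
[[ 260.  256.    0.]
 [ 851. -109.    0.]
 [ 732.    1.    0.]
 [ 533.  449.    0.]
 [ 482.  678.    0.]
 [ 478.  -12.    0.]]
```

{"method": "play_rows", "body": {"deltas": [0,0,-50,0,0,0.1,1,-30,-16,-109,0,0,0.22,1,-85,-46,-109,0,0,0.35,1,-140,-77,-109,0,0,0.48,1,-195,-107,-109,0,0,0.61,1,-250,-137,-109,0,0,0.74,1,-305,-167,-109,0,0,0.87,1,-360,-197,-109,0,0,1.0,1,-415,-227,-109,0,0,1.1,1,-475,-259,-109,0,0,1.153,1]}}

```text
clock: 1.4
eef_pos: [570.5, 220.9, 340.1]
tool_rot: [-3.141, -0.0, 1.655]
force: [0.8, 0.8, 0.3]
width: 85.6
gripper_force: 0.0
```

{"method": "play_rows", "body": {"deltas": [0,0,0,0,0,0,1,0,0,0,0,0,0,1]}}

```text
clock: 1.65
eef_pos: [569.2, 222.6, 339.8]
tool_rot: [-3.14, -0.001, 1.657]
force: [-0.3, 0.2, 0.2]
width: 85.3
gripper_force: 0.0
```

```bash
python3 - <<'E'
from h import *
s=read_state();print(s['eef_pos'],s['tool_rot'],s['force'],s['torque'],s['qpos'].round(2))
snap("wrist","pics/w1.png");c=camera_info("wrist");print(np.round(c['T'],3).tolist())
print(proj(c,[[576,215,275],[576,215,149]]))
E
```

```text
[569.18828258 222.6073343  339.7529818 ] [-3.14019688e+00 -5.53851090e-04  1.65671338e+00] [-0.27789151  0.15412054  0.16601036] [0.02164318 0.0134757  0.02752579] [-0.67  0.5   0.41  1.49 -0.21  1.2  -0.14]
[[0.996, 0.084, 0.025, 563.19], [0.088, -0.953, -0.291, 298.858], [-0.001, 0.292, -0.956, 482.471], [0.0, 0.0, 0.0, 1.0]]
[[327.92531375 273.63688755]
 [324.47305958 216.84057819]]
```

View pics/w1.png

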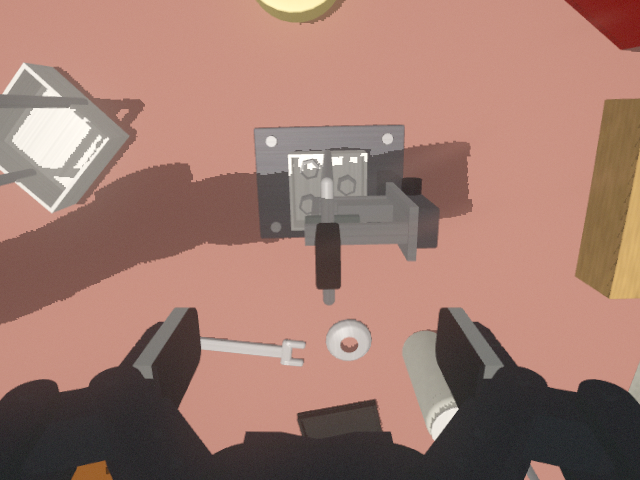

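The wrist view shows the hanging caddy with its block at cols 316–340, rows 224–288, three nuts at (311,168), (347,186) and (309,205), and the hook and post to the right. I'll measure the block and plate.

```bash
python3 - <<'E'
from h import *
c=camera_info("wrist");im=cv2.imread("pics/w1.png").astype(int)
m=(im.max(2)<38)
for r in range(222,292,6):
    x=np.flatnonzero(m[r,305:352])+305;print(r,(x.min(),x.max(),len(x)) if len(x) else None)
def blk(x,y,z=30,yaw=.087):
    q=np.array([[a,b,h] for h in(209,245) for a in(-7,7) for b in(-15,15)],float)
    return proj(c,R.from_euler('z',yaw).apply(q)+[x,y,z])
print(blk(576,215).round(1).tolist())
q=[(255,128),(404,125),(408,236),(260,239)]
P=plane(c,q,12);print(P.round(1).tolist())
P=plane(c,[(271,141),(388,139),(276,227)],12);print("bolts",P.round(1).tolist())
# top rod ends
print("rod ends",plane(c,[(327,153),(329,303)],237).round(1).tolist())
E
```

```text
222 None
228 None
234 None
240 None
246 None
252 None
258 None
264 None
270 None
276 None
282 None
288 None
[[315.5, 274.1], [315.5, 229.1], [337.3, 274.1], [338.1, 229.1], [315.1, 298.6], [315.1, 247.6], [340.2, 298.6], [341.2, 247.6]]
[[494.3, 275.9, 12.0], [660.1, 293.9, 12.0], [683.9, 165.7, 12.0], [506.2, 146.3, 12.0]]
bolts [[513.0, 263.1, 12.0], [644.3, 277.0, 12.0], [524.6, 163.0, 12.0]]
rod ends [[570.5, 276.1, 237.0], [581.1, 178.9, 237.0]]
```

```bash
python3 - <<'E'
from h import *
print(delta([576,218.5,243],1.673))
E
```

```text
(array([-5.8,  6.9, 96.9]), array([-0.001, -0.001, -0.014]))
```

{"method": "play_rows", "body": {"deltas": [-3,4,6,0,0,-0.01,1,-6,7,20,0,0,-0.015,1,-6,7,34,0,0,-0.015,1,-6,7,48,0,0,-0.015,1,-6,7,60,0,0,-0.015,1,-6,7,72,0,0,-0.015,1,-6,7,82,0,0,-0.015,1,-6,7,90,0,0,-0.015,1,-6,7,96,0,0,-0.015,1,-6,7,97,0,0,-0.015,1]}}

```text
clock: 2.95
eef_pos: [577.0, 216.9, 243.0]
tool_rot: [-3.141, 0.0, 1.672]
force: [-0.2, 0.3, -0.1]
width: 85.2
gripper_force: 0.0
```

```bash
python3 - <<'E'
from h import *
s=read_state();print(s['eef_pos'],s['tool_rot'],s['force'],s['torque'])
snap("wrist","pics/w2.png");c=camera_info("wrist")
q=np.array([[a,b,h] for h in(209,245) for a in(-7,7) for b in(-15,15)],float)
print(proj(c,R.from_euler('z',.1).apply(q)+[576,218.5,30]).round().tolist())
E
```

```text
[576.98926408 216.88632789 242.97071048] [-3.14113873e+00  8.48260009e-05  1.67176189e+00] [-0.15882442  0.30860832 -0.06061072] [-0.02852015  0.02722748 -0.00012833]
[[296.0, 339.0], [295.0, 271.0], [330.0, 339.0], [331.0, 271.0], [290.0, 398.0], [288.0, 315.0], [333.0, 398.0], [335.0, 315.0]]
```

View pics/w2.png

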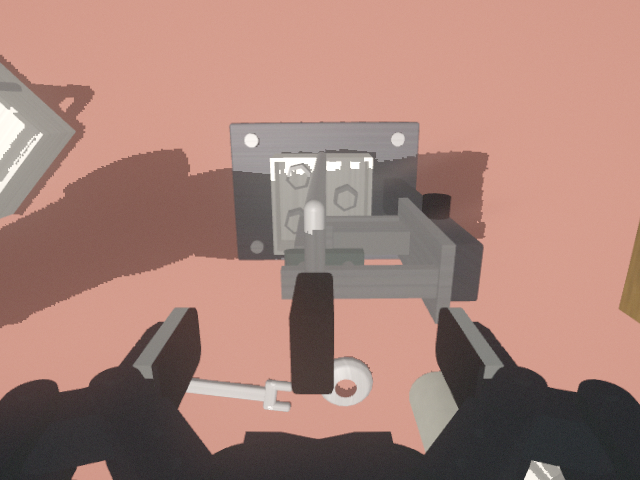

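The block is at cols 291–334, rows 272–395, matching the prediction to within 1 mm. Closing now.

{"method": "play_rows", "body": {"deltas": [2,-0.5,0,0,0,0,1,2,-0.5,0,0,0,0,0.5,2,-0.5,0,0,0,0,0.3,2,-0.5,0,0,0,0,0.2,2,-0.5,0,0,0,0,0.15,2,-0.5,0,0,0,0,0,2,-0.5,0,0,0,0,0,2,-0.5,0,0,0,0,0,2,-0.5,0,0,0,0,0]}}

```text
clock: 4.12
eef_pos: [576.7, 218.8, 243.5]
tool_rot: [3.141, -0.0, 1.672]
force: [0.6, 0.1, 2.0]
width: 13.1
gripper_force: 58.8
```

```bash
python3 -c "
from cell import *
s=read_state();print({k:s[k] for k in('clock','eef_pos','tool_rot','force','torque','width','gripper_force')})"
```

```text
{'clock': 4.125, 'eef_pos': array([576.6914201 , 218.84225788, 243.45625019]), 'tool_rot': array([ 3.14096634e+00, -3.26824843e-05,  1.67175848e+00]), 'force': array([0.61241881, 0.13647029, 1.98168322]), 'torque': array([-0.05616529, -0.28825929,  0.03497416]), 'width': 13.105803902244764, 'gripper_force': 58.84634971618652}
```

{"method": "play_rows", "body": {"deltas": [0,0,-1,0,0,0,0,0,0,-2,0,0,0,0,0,0,-3,0,0,0,0,0,0,-4,0,0,0,0,0,0,-5,0,0,0,0,0,0,-5,0,0,0,0,0,0,-5,0,0,0,0]}}

```text
clock: 5.0
eef_pos: [576.4, 218.8, 248.3]
tool_rot: [-3.142, -0.0, 1.672]
force: [0.0, 1.2, -6.9]
width: 13.3
gripper_force: 58.4
```

```bash
cat > st.py <<'E'
from cell import *
s=read_state();print(s['clock'],s['eef_pos'].round(2),s['tool_rot'].round(4),'F',s['force'].round(2),'M',s['torque'].round(3),s['width'].round(2),s['gripper_force'].round(1))
E
python3 st.py
```

```text
Traceback (most recent call last):
  File "st.py", line 2, in <module>
    s=read_state();print(s['clock'],s['eef_pos'].round(2),s['tool_rot'].round(4),'F',s['force'].round(2),'M',s['torque'].round(3),s['width'].round(2),s['gripper_force'].round(1))
                                                                                                                                  ^^^^^^^^^^^^^^^^
AttributeError: 'float' object has no attribute 'round'
```

```bash
sed -i "s/s\['width'\].*/round(s['width'],2))/" st.py; python3 st.py
```

```text
5.0 [576.38 218.83 248.29] [-3.1415 -0.      1.6718] F [ 0.02  1.21 -6.9 ] M [-0.008  0.012  0.038] 13.28
```

{"method": "play_rows", "body": {"deltas": [0,0,-1,0,0,0,0,0,0,-2,0,0,0,0,0,0,-3,0,0,0,0,0,0,-4,0,0,0,0,0,0,-4,0,0,0,0]}}

```text
clock: 5.62
eef_pos: [576.5, 218.9, 252.4]
tool_rot: [3.141, -0.0, 1.672]
force: [0.1, 0.4, -6.0]
width: 13.2
gripper_force: 58.4
```

```bash
python3 st.py
```

```text
5.625 [576.48 218.89 252.42] [ 3.1414e+00 -1.0000e-04  1.6717e+00] F [ 0.1   0.41 -5.99] M [ 0.063 -0.053 -0.041] 13.16
```

```bash
cat > av.py <<'E'
from cell import *
import numpy as np
F=[];M=[]
for i in range(5):
    get_image("wrist");s=read_state();F.append(s['force']);M.append(s['torque'])
print(s['clock'],s['eef_pos'].round(2),'F',np.mean(F,0).round(2),'sd',np.std(F,0).round(2),'M',np.mean(M,0).round(3),round(s['width'],2))
E
python3 av.py; python3 - <<'E'
import cv2;from h import *
im=cv2.imread("pics/w2.png");cv2.imwrite("pics/c2.png",cv2.resize(im[185:325,265:405],(600,600),interpolation=cv2.INTER_CUBIC))
E
```

```text
5.875 [576.39 218.84 252.25] F [-0.01 -0.06 -6.18] sd [0.48 0.27 0.6 ] M [-0.009 -0.014  0.017] 12.9
```

View pics/c2.png

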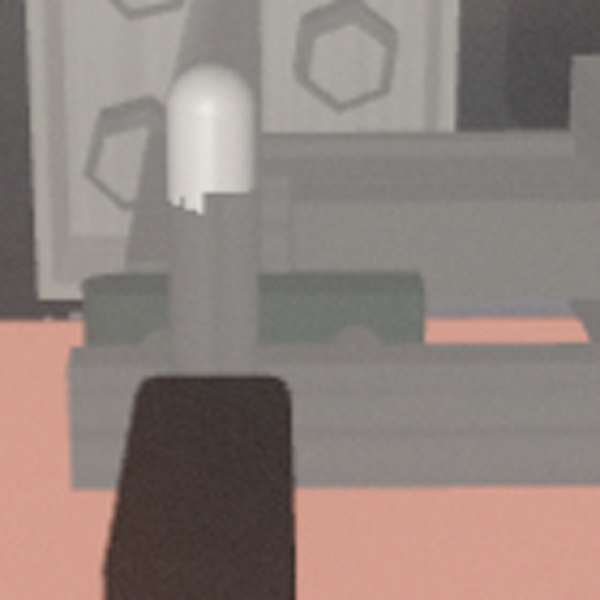

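```bash
python3 - <<'E'
from h import *
# wrist cam pose at w2: TCP (577,216.9,243) yaw 1.6718 ; derive from current offset
c=camera_info("wrist");s=read_state();T=np.array(c['T']);Tt=np.eye(4);Tt[:3,:3]=R.from_euler('xyz',s['tool_rot']).as_matrix();Tt[:3,3]=s['eef_pos']
U=np.eye(4);U[:3,:3]=R.from_euler('xyz',[-3.1411,0,1.67176]).as_matrix();U[:3,3]=[576.99,216.89,242.97]
c=dict(c);c['T']=U@np.linalg.inv(Tt)@T
for z in range(155,215,5):
    P=plane(c,[(284.4,249.5),(364.2,249.5)],z);print(z,P[0].round(1),np.linalg.norm(P[1]-P[0]).round(1))
E
```

```text
155 [558.5 211.7 155. ] 47.6
160 [558.8 213.5 160. ] 46.6
165 [559.  215.2 165. ] 45.5
170 [559.3 217.  170. ] 44.5
175 [559.5 218.7 175. ] 43.5
180 [559.8 220.4 180. ] 42.4
185 [560.  222.2 185. ] 41.4
190 [560.3 223.9 190. ] 40.4
195 [560.6 225.7 195. ] 39.3
200 [560.8 227.4 200. ] 38.3
205 [561.1 229.2 205. ] 37.3
210 [561.3 230.9 210. ] 36.2
```

{"method": "play_rows", "body": {"deltas": [0,0,-1.5,0,0,0,0,0,0,-3,0,0,0,0,0,0,-4.5,0,0,0,0,0,0,-6,0,0,0,0,0,0,-7.5,0,0,0,0,0,0,-9,0,0,0,0,0,0,-10,0,0,0,0,0,0,-10,0,0,0,0]}}

```text
clock: 6.88
eef_pos: [576.5, 218.9, 262.4]
tool_rot: [3.141, -0.0, 1.672]
force: [-0.2, 0.3, -6.4]
width: 13.1
gripper_force: 58.5
```

```bash
python3 av.py
```

```text
7.125 [576.35 218.84 262.23] F [-0.46  0.2  -6.03] sd [0.46 0.4  0.3 ] M [ 0.008 -0.008 -0.027] 12.95
```

{"method": "play_rows", "body": {"deltas": [0,0,-1.5,0,0,0,0,0,0,-3,0,0,0,0,0,0,-4.5,0,0,0,0,0,0,-6,0,0,0,0,0,0,-6,0,0,0,0]}}

```text
clock: 7.75
eef_pos: [576.5, 218.9, 268.5]
tool_rot: [3.141, -0.0, 1.672]
force: [0.2, -0.1, -6.6]
width: 13.5
gripper_force: 58.5
```

```bash
python3 av.py
```

```text
8.0 [576.36 218.85 268.24] F [-0.37 -0.23 -6.72] sd [0.47 0.46 0.15] M [0.003 0.012 0.007] 13.45
```

{"method": "play_rows", "body": {"deltas": [0,0,-1,0,0,0,0,0,0,-2,0,0,0,0,0,0,-3,0,0,0,0,0,0,-4,0,0,0,0,0,0,-4,0,0,0,0]}}

```text
clock: 8.62
eef_pos: [576.5, 218.9, 272.4]
tool_rot: [3.141, -0.0, 1.672]
force: [0.9, 0.3, -5.3]
width: 12.8
gripper_force: 58.5
```

```bash
python3 av.py
```

```text
8.875 [576.38 218.86 272.25] F [-0.03  0.21 -6.28] sd [0.44 0.6  0.74] M [0.034 0.014 0.004] 13.45
```

{"method": "play_rows", "body": {"deltas": [0,0,-1,0,0,0,0,0,0,-2,0,0,0,0,0,0,-3,0,0,0,0,0,0,-4,0,0,0,0,0,0,-4,0,0,0,0]}}

```text
clock: 9.5
eef_pos: [576.5, 218.9, 276.4]
tool_rot: [3.141, -0.0, 1.672]
force: [0.5, 0.1, -6.1]
width: 13.1
gripper_force: 58.5
```

```bash
python3 av.py
```

```text
9.75 [576.4  218.85 276.25] F [-0.06 -0.05 -6.07] sd [0.23 0.52 0.45] M [ 0.026 -0.013  0.013] 12.92
```

{"method": "play_rows", "body": {"deltas": [0,0,-1,0,0,0,0,0,0,-2,0,0,0,0,0,0,-2,0,0,0,0]}}

```text
clock: 10.12
eef_pos: [576.4, 218.8, 278.4]
tool_rot: [3.142, -0.0, 1.672]
force: [-0.1, 0.1, -6.5]
width: 13.3
gripper_force: 58.6
```

```bash
python3 av.py
```

```text
10.375 [576.43 218.88 278.3 ] F [ 0.35 -0.22 -6.16] sd [0.16 0.38 0.48] M [ 0.    -0.019 -0.009] 13.28
```

{"method": "play_rows", "body": {"deltas": [0,0,-1,0,0,0,0,0,0,-2,0,0,0,0,0,0,-2,0,0,0,0]}}

```text
clock: 10.75
eef_pos: [576.3, 218.8, 280.1]
tool_rot: [-3.141, 0.0, 1.672]
force: [2.0, 1.0, -9.2]
width: 13.0
gripper_force: 58.4
```

```bash
python3 av.py
```

```text
11.0 [576.35 218.84 280.17] F [ 0.93  0.06 -9.16] sd [0.74 0.38 0.58] M [ 0.031 -0.163 -0.014] 13.25
```

{"method": "play_rows", "body": {"deltas": [0,0,-1,0,0,0,0,0,0,-2,0,0,0,0,0,0,-2,0,0,0,0]}}

```text
clock: 11.38
eef_pos: [576.3, 218.8, 282.2]
tool_rot: [-3.141, 0.0, 1.672]
force: [1.3, -0.6, -10.7]
width: 13.0
gripper_force: 58.4
```

```bash
python3 av.py
```

```text
11.625 [576.33 218.83 282.18] F [  0.37   0.15 -10.46] sd [0.35 0.25 0.3 ] M [ 0.017 -0.158  0.008] 13.13
```

{"method": "play_rows", "body": {"deltas": [0,0,-0.8,0,0,0,0,0,0,-1.6,0,0,0,0,0,0,-2.6,0,0,0,0,0,0,-2.6,0,0,0,0]}}

```text
clock: 12.12
eef_pos: [576.3, 218.8, 284.8]
tool_rot: [-3.141, 0.0, 1.672]
force: [1.2, -0.1, -12.0]
width: 13.1
gripper_force: 58.5
```

```bash
python3 av.py
```

```text
12.375 [576.33 218.84 284.8 ] F [  0.64   0.24 -12.3 ] sd [0.48 0.42 0.15] M [ 0.053 -0.155  0.035] 13.17
```

{"method": "play_rows", "body": {"deltas": [0,-1,0,0,0,0,0,0,-2,0,0,0,0,0,0,-3,0,0,0,0,0,0,-4,0,0,0,0,0,0,-5,0,0,0,0,0,0,-6,0,0,0,0,0,0,-6,0,0,0,0]}}

```text
schema error: expected a multiple of 7 numbers
```

```bash
python3 av.py
```

```text
12.625 [576.33 218.81 284.82] F [  0.5    0.58 -11.83] sd [0.49 0.32 0.18] M [ 0.013 -0.149 -0.002] 13.22
```

{"method": "play_rows", "body": {"deltas": [0,-1,0,0,0,0,0,0,-2,0,0,0,0,0,0,-3,0,0,0,0,0,0,-4,0,0,0,0,0,0,-5,0,0,0,0,0,0,-6,0,0,0,0,0]}}

```text
clock: 13.38
eef_pos: [570.4, 218.2, 284.9]
tool_rot: [3.142, -0.0, 1.672]
force: [2.9, 1.2, -12.2]
width: 13.4
gripper_force: 58.5
```

```bash
python3 av.py
```

```text
13.625 [570.28 218.24 284.85] F [  1.73  -0.09 -12.47] sd [0.34 0.35 0.24] M [ 0.075 -0.668  0.009] 13.02
```

{"method": "play_rows", "body": {"deltas": [0,-1.2,0,0,0,0,0,0,-2.4,0,0,0,0,0,0,-3.6,0,0,0,0,0,0,-4.8,0,0,0,0,0,0,-6,0,0,0,0,0,0,-7.2,0,0,0,0,0,0,-8,0,0,0,0,0]}}

```text
clock: 14.5
eef_pos: [562.1, 217.4, 284.8]
tool_rot: [-3.141, -0.0, 1.672]
force: [1.5, -0.1, -12.2]
width: 12.7
gripper_force: 58.6
```

```bash
python3 av.py
```

```text
14.75 [561.76 217.39 284.65] F [  0.78   0.1  -11.76] sd [0.42 0.26 0.72] M [ 0.037 -0.221 -0.005] 13.36
```

{"method": "play_rows", "body": {"deltas": [0,-1.2,0,0,0,0,0,0,-2.4,0,0,0,0,0,0,-3.6,0,0,0,0,0,0,-4.8,0,0,0,0,0,0,-6,0,0,0,0,0,0,-7.5,0,0,0,0,0,0,-9,0,0,0,0,0,0,-10.5,0,0,0,0,0,0,-12,0,0,0,0,0,0,-14,0,0,0,0,0]}}

```text
clock: 16.0
eef_pos: [548.7, 216.1, 285.0]
tool_rot: [3.141, -0.0, 1.672]
force: [1.1, -0.1, -6.0]
width: 12.9
gripper_force: 59.5
```

```bash
python3 av.py
```

```text
16.25 [548.66 216.06 284.92] F [-0.18  0.54 -5.86] sd [0.69 0.37 0.73] M [-0.004  0.02   0.004] 13.11
```

{"method": "play_rows", "body": {"deltas": [0,-3,0,0,0,0,0,0,-8,0,0,0,0,0,0,-15,0,0,0,0,0,0,-25,0,0,0,0,0,0,-36,0,0,0,0,0,0,-48,0,0,0,0,0,0,-60,0,0,0,0,0,0,-70,0,0,0,0,0,0,-78,0,0,0,0,0,0,-82,0,0,0,0,0]}}

```text
clock: 17.5
eef_pos: [466.5, 207.7, 284.9]
tool_rot: [-3.141, -0.0, 1.672]
force: [0.6, 0.7, -6.6]
width: 13.1
gripper_force: 59.5
```

```bash
python3 st.py; python3 - <<'E'
from h import *
print(delta([638.5,-158.4,300],1.873))
E
```

```text
17.5 [466.46 207.74 284.95] [-3.1415e+00 -1.0000e-04  1.6719e+00] F [ 0.57  0.69 -6.57] M [ 0.04  -0.059 -0.014] 13.1
(array([-381.6,  134.2,  -15.1]), array([-0.   , -0.   , -0.201]))
```

{"method": "play_rows", "body": {"deltas": [-4,1.3,-6,0,0,0,0,-12,4,-12,0,0,0,0,-24,8,-18,0,0,0,0,-40,14,-20,0,0,0,0,-58,20,-20,0,0,0,0,-78,27,-20,0,0,0,0,-100,35,-20,0,0,0,0,-122,43,-20,0,0,0,0,-145,51,-20,0,0,0,0,-168,59,-20,0,0,0,0]}}

```text
clock: 18.75
eef_pos: [543.1, 44.3, 304.8]
tool_rot: [-3.141, 0.001, 1.67]
force: [0.0, -0.1, -6.4]
width: 13.1
gripper_force: 59.5
```

{"method": "play_rows", "body": {"deltas": [-23,8,0,0,0,-0.01,0,-48,17,0,0,0,-0.03,0,-73,26,0,0,0,-0.06,0,-98,34,0,0,0,-0.09,0,-123,43,0,0,0,-0.12,0,-147,52,0,0,0,-0.15,0,-170,60,0,0,0,-0.17,0,-190,67,0,0,0,-0.19,0,-205,72,0,0,0,-0.201,0,-213.6,75.2,0,0,0,-0.201,0]}}

```text
clock: 20.0
eef_pos: [638.8, -160.1, 304.6]
tool_rot: [-3.141, 0.0, 1.871]
force: [0.0, 0.6, -6.2]
width: 13.1
gripper_force: 59.6
```

{"method": "play_rows", "body": {"deltas": [0,0,0,0,0,0,0,0,0,0,0,0,0,0]}}

```text
clock: 20.25
eef_pos: [638.8, -157.1, 304.8]
tool_rot: [-3.141, -0.001, 1.874]
force: [0.1, 0.7, -6.6]
width: 13.1
gripper_force: 59.6
```

```bash
python3 st.py; python3 - <<'E'
from h import *
snap("wrist","pics/w3.png");snap("top","pics/t3.png");snap("scene","pics/s3.png")
c=camera_info("wrist")
q=np.array([[a,b,h] for h in(5,14) for a,b in((-57,-57),(57,-57),(57,57),(-57,57))],float)
print(proj(c,R.from_euler('z',.302).apply(q)+[638.5,-158.4,0]).round().tolist())
E
```

```text
20.25 [ 638.8  -157.13  304.75] [-3.1414e+00 -1.5000e-03  1.8738e+00] F [ 0.09  0.65 -6.62] M [0.039 0.026 0.025] 13.09
[[265.0, 234.0], [366.0, 235.0], [370.0, 131.0], [262.0, 131.0], [264.0, 237.0], [367.0, 237.0], [371.0, 131.0], [261.0, 131.0]]
```

View pics/w3.png

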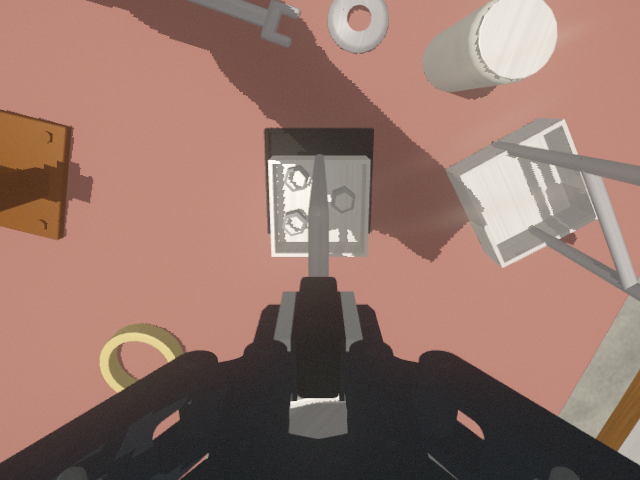

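The wrist view shows the caddy with three nuts at (298,178), (343,200) and (296,222), box rim cols 268–371, rows 156–256, and the tray behind it with its far edge at row 128, cols 265–374. I'll check the box against its expected pose.

```bash
python3 - <<'E'
from h import *
c=camera_info("wrist");s=read_state();x,y,z=s['eef_pos'];yaw=s['tool_rot'][2]-np.pi/2
q=np.array([[a,b,35] for a,b in((-40,-40),(40,-40),(40,40),(-40,40))],float)
print("box pred",proj(c,R.from_euler('z',yaw).apply(q)+[x,y,z-213.4]).round(1).tolist())
# observed box rim & tray
P=plane(c,[(273,256),(367,255),(371,156),(268,161)],z-213.4+35);print("box",P.round(1).tolist(),P.mean(0))
P=plane(c,[(265,128),(374,128)],14);e=P[1]-P[0];a=np.arctan2(e[1],e[0]);print("tray far edge",P.round(1).tolist(),np.linalg.norm(e),a,yaw)
print("tray ctr",P.mean(0)-57*np.array([-np.sin(a),np.cos(a),0]))
im=cv2.imread("pics/w3.png")
cv2.imwrite("pics/c3.png",cv2.resize(im[115:265,255:385],(520,600),interpolation=cv2.INTER_CUBIC))
E
```

```text
box pred [[268.3, 255.9], [364.1, 255.9], [367.5, 159.1], [264.8, 159.1]]
box [[616.5, -206.3, 126.6], [691.1, -182.1, 126.6], [667.0, -104.1, 126.6], [591.6, -131.7, 126.6]] [ 641.55022342 -156.06871733  126.56185599]
tray far edge [[570.6, -116.4, 14.0], [677.9, -82.8, 14.0]] 112.40136527035092 0.3033350184022506 0.30331517409408915
tray ctr [ 641.26001807 -153.98937029   14.        ]
```

View pics/c3.png

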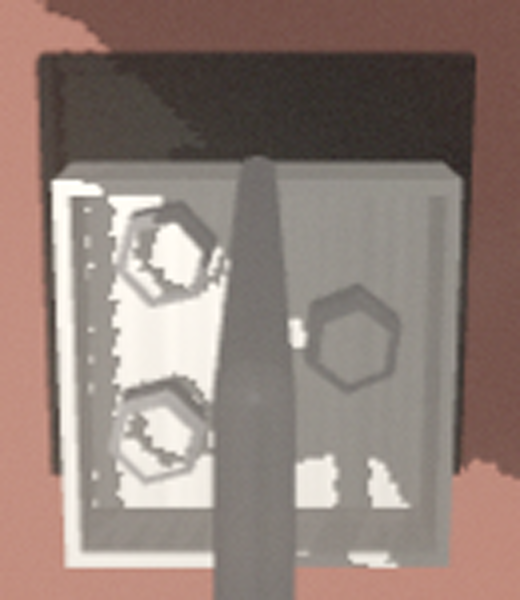

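Box and tray are offset alike, with the tray about 2 mm further along tool x. Lowering.

{"method": "play_rows", "body": {"deltas": [1,0,3,0,0,0,0,2,0,10,0,0,0,0,2,0,19,0,0,0,0,2,0,29,0,0,0,0,2,0,39,0,0,0,0,2,0,49,0,0,0,0,2,0,58,0,0,0,0,2,0,66,0,0,0,0,2,0,72,0,0,0,0,2,0,75,0,0,0,0]}}

```text
clock: 21.65
eef_pos: [638.3, -156.4, 229.5]
tool_rot: [-3.141, -0.0, 1.873]
force: [0.2, -0.8, -6.4]
width: 13.1
gripper_force: 59.6
```

{"method": "play_rows", "body": {"deltas": [0,0,1.5,0,0,0,0,0,0,3,0,0,0,0,0,0,4.5,0,0,0,0,0,0,6,0,0,0,0,0,0,7,0,0,0,0,0,0,8,0,0,0,0]}}

```text
clock: 22.4
eef_pos: [638.4, -156.4, 221.8]
tool_rot: [3.142, -0.0, 1.873]
force: [-0.5, 0.8, -6.4]
width: 13.4
gripper_force: 59.6
```

```bash
python3 av.py
```

```text
22.65 [ 638.4  -156.47  221.91] F [-0.2  -0.   -5.88] sd [0.33 0.49 0.37] M [-0.002 -0.008  0.008] 13.15
```

{"method": "play_rows", "body": {"deltas": [0,0,0.6,0,0,0,0,0,0,1.2,0,0,0,0,0,0,1.8,0,0,0,0,0,0,2.4,0,0,0,0,0,0,2.8,0,0,0,0]}}

```text
clock: 23.28
eef_pos: [638.3, -156.4, 219.0]
tool_rot: [-3.142, -0.0, 1.873]
force: [0.0, -1.3, -5.5]
width: 13.3
gripper_force: 59.5
```

```bash
python3 av.py
```

```text
23.525 [ 638.37 -156.45  219.09] F [ 0.03 -0.23 -6.29] sd [0.23 0.33 0.47] M [-0.012 -0.029  0.021] 12.83
```

{"method": "play_rows", "body": {"deltas": [0,0,0.25,0,0,0,0,0,0,0.5,0,0,0,0,0,0,0.5,0,0,0,0]}}

```text
clock: 23.9
eef_pos: [638.5, -156.6, 218.9]
tool_rot: [3.141, 0.0, 1.873]
force: [0.3, -0.6, -3.4]
width: 12.7
gripper_force: 59.9
```

```bash
python3 av.py
```

```text
24.15 [ 638.58 -156.58  218.93] F [ 0.05 -0.1  -2.84] sd [0.34 0.56 0.62] M [0.036 0.125 0.009] 13.05
```

{"method": "play_rows", "body": {"deltas": [0,0,0.3,0,0,0,0,0,0,0.5,0,0,0,0,0,0,0.5,0,0,0,0]}}

```text
clock: 24.52
eef_pos: [638.8, -156.7, 218.8]
tool_rot: [3.14, 0.001, 1.873]
force: [-0.2, -0.1, 3.0]
width: 13.0
gripper_force: 60.9
```

```bash
python3 av.py
```

```text
24.775 [ 638.93 -156.71  218.82] F [ 0.58 -0.63  3.71] sd [0.54 0.45 0.75] M [0.023 0.233 0.018] 13.23
```

{"method": "play_rows", "body": {"deltas": [0,0,-0.3,0,0,0,0,0,0,-0.3,0,0,0,0.1,0,0,-0.3,0,0,0,0.17,0,0,-0.3,0,0,0,0.22,0,0,-0.3,0,0,0,0.3,0,0,-0.3,0,0,0,0.5,0,0,-0.3,0,0,0,0.7,0,0,-0.3,0,0,0,0.8,0,0,-0.3,0,0,0,0.8]}}

```text
clock: 25.9
eef_pos: [638.4, -156.4, 218.4]
tool_rot: [-3.142, -0.0, 1.873]
force: [-1.0, 0.6, 0.9]
width: 68.2
gripper_force: 0.0
```

{"method": "play_rows", "body": {"deltas": [0,0,-3,0,0,0,0.8,0,0,-10,0,0,0,0.8,0,0,-20,0,0,0,0.8,0,0,-32,0,0,0,0.8,0,0,-45,0,0,0,0.8,0,0,-60,0,0,0,0.8,0,0,-75,0,0,0,0.8,0,0,-90,0,0,0,0.8,0,0,-100,0,0,0,0.8,0,0,-105,0,0,0,0.8]}}

```text
clock: 27.15
eef_pos: [638.5, -156.5, 324.1]
tool_rot: [3.141, 0.0, 1.873]
force: [0.0, -0.5, 0.4]
width: 68.3
gripper_force: 0.0
```

```bash
python3 st.py; python3 - <<'E'
from h import *
w=snap("wrist","pics/w4.png");t=snap("top","pics/t4.png")
a=cv2.resize(w[60:360,200:440],(400,500));b=cv2.resize(t[150:290,190:414],(400,250))
o=np.vstack([b,np.zeros((250,400,3),np.uint8)]);cv2.imwrite("pics/f4.png",np.hstack([a,o])[:,:,::-1])
E
```

```text
27.15 [ 638.49 -156.51  324.11] [3.1411e+00 3.0000e-04 1.8728e+00] F [ 0.05 -0.51  0.39] M [-0.018  0.043  0.008] 68.27
```

View pics/f4.png

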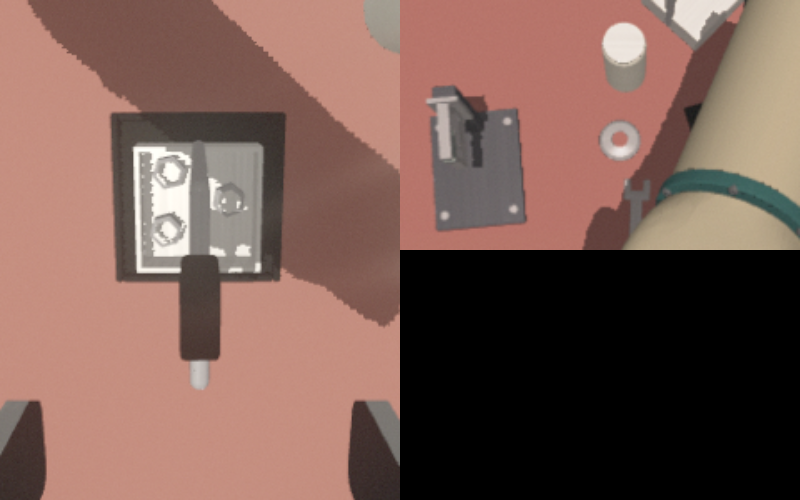

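The caddy stands inside the tray (box cols 135–265 within tray cols 111–285 of the crop). All three nuts are in it and the gripper is clear, so I'm handing in.

```bash
python3 -c "
from cell import *
print(finish_job())"
```

```text
the job is handed in; nothing more can be done
None
```

The caddy is off the hook and standing in the tray with all three nuts, released and handed in at about 27 s; the keeper was pushed up about 6.5 mm and the sideways rub averaged under 2 N.

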